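Switch the kiln on for a bisque firing

TASK

Switch the kiln on at its control desk: take the red-handled key from its wooden stand, push it fully into the keyhole and give it a quarter turn clockwise to ON so that it stays locked in the switch. Then turn the selector clockwise until it has clicked home on the red mark, never going on to the last position beyond it. Let go of both, and leave the mug, the basin and the glaze jar where they stand.

Things in the scene. Friction and masses are not known exactly. Their poses are not given: they have to be found in the camera images.
- console: Fixed cream sheet-steel control desk, 200 mm deep x 280 wide, 55 high in front, 148 behind; origin: centre of its underside, z up, x from its front (robot side) to its back, y to the left. Its flat panel slopes at 25 degrees, leaning towards the robot, and bears the keyhole plate (left) and the selector (right); lamps and display above them stand under 12 mm proud.
- keyhole (a point): Centre of the hole on the outer face of a 52 mm square aluminium plate, 2 mm proud of the panel. z: out of the panel, square to it; x: up the slope, along the hole's two wings; y: left. Hole: centre 15 x 15 mm, wings 10 mm wide to 14.5 mm either way; plate 8 mm thick, open chamber below, in it the barrel. Black bar above the plate: off; green bar to its right: ON.
- keyswitch (a joint): Barrel below the plate, turned by the key's ears: 0 = off, its lugs in line with the wings (the key goes in); grows clockwise seen from outside; stop at 1.40 = ON. 0.03 N m of friction: stays where it is left. The ears have play between the lugs (11 mm apart), so the key turns 1.4 to 1.6 rad to reach the stop.
- key: Key, 40 to 85 g, upright in its stand; alike either way round. Origin: centre of the underside of its brass collar (24 mm across), which rests on the stand now, on the keyhole plate when fully in. z: up to the handle; x: along the ears. Shank 12 mm across down to z = -22 mm, foot tapered; ears: bar 26 x 7 mm (x, y), z = -20 to -12 mm. Turned, they lie under the plate and hold the key.
- key_handle (a point): Mid-handle of the key, 26 mm above its origin, same axes: a good place for the point between the finger pads. The handle is a flat red bar 32 mm along x, 9 mm thick along y, from 8.5 to 36.5 mm above the origin; pinch it across y.
- key_stand: Fixed wooden block, 60 x 50 mm, 34 mm high, foot 66 x 56 mm; origin: centre of its underside, z up. Its top has the same hole as the switch, 30 mm deep, wings along x; the key stands in it.
- selector (a joint): Six-position rotary selector, 0.785 rad between positions, each a sprung detent: 0 = off (black dot, pointer down-left); 0.785, 1.571, 2.356: black bars; 3.142 = red mark (up-right); 3.927 = last (black bar, right). Grows clockwise seen from outside. Let go between positions it springs to the nearer; about 0.2 N m takes it over. Starts at 0 or 0.785, seldom poised between the two.
- selector_grip (a point): On the selector's axis, 24 mm out from the panel: a good place for the point between the finger pads. z: out of the panel along the axis; x: along the handle to its pointer end, turning with it. Handle: black bar 46 mm along x, 12 mm thick along y, 10 to 37 mm above the panel, white line on its pointer half; below it a 50 mm round skirt from 3 to 11 mm.
- red_mark (a point): Red bar on the selector's grey round scale (94 mm across), 38.5 mm from the axis at half past one on the dial, with a red paint flag just outside it. Axes as those of the keyhole.
- mug: Dark blue glazed mug, 82 mm across, 90 mm high, 330 g, handle at +y; origin: centre of its underside.
- basin: Green plastic basin, 140 mm across, 65 mm high; origin: centre of its underside.
- glaze_jar: Dark blue jar with a teal cap, 76 mm across, 85 mm high, 400 g; origin: centre of its underside.
There are look-alikes about, which are no part of the job. Leave any pink or turquoise look-alike of the key alone.

How it is judged:
On the way, in this order (a step that is already met when the one before it is completed fails the run):
1. the key is fully in the keyhole and turned a quarter turn to ON (value of joint keyswitch above 1.2 rad and z of key in the frame of keyhole below 0.006 m and distance between key and keyhole below 0.008 m and angle between the x axis of key and the y axis of keyhole, either way round below 0.4 rad), for 0.2 s.
2. the selector is at the red mark (value of joint selector between 2.99 and 3.29 rad), for 0.2 s.
At the end, for the whole second after the job is handed in: Key fully in (collar within 6 mm of the plate, 8 mm of the hole's centre), turned to ON (barrel over 1.2 rad, key within 0.4 rad of a quarter turn), at rest; selector resting at the red mark (3.02 to 3.26 rad); mug, basin and jar within 30 mm of their places, upright (all of step 1 and value of joint selector between 3.02 and 3.26 rad and velocity of joint selector between -0.1 and 0.1 rad/s and linear speed of key below 0.02 m/s and distance of each of mug, basin, glaze_jar from where it was at the start of the episode below 0.03 m); the robot touches nothing.
It fails at once if the selector goes on towards the last position, beyond the red mark (more than 3.55 rad) (value of joint selector above 3.55 rad).
It fails at once if the mug, the basin or the glaze jar is knocked over or pushed away (over 30 mm or 0.5 rad) (distance of any of mug, basin, glaze_jar from where it was at the start of the episode above 0.03 m or angle between any of mug, basin, glaze_jar's own z axis and vertical above 0.5 rad).
It also fails if it takes over 72 s, if anything falls off the work surface, if the arm or the gripper's body presses on something with over 40 N, if the wrist force passes 120 N, or if a joint passes its speed limit or range.

ROBOT

A 7-joint arm with a two-finger parallel gripper is mounted at the origin on the work surface. World frame = base frame: x ahead of the robot, y to its left, z up, the work surface at z = 0. Lengths are in m, angles in rad, forces in N, time in s.
With the tool pointing down it reaches from about 0.4 to 0.85 m from the base axis. Payload 10.4 kg.
Tool frame: the origin (TCP) lies on the centre line of the jaws, within the pads' length; the fingertips stand 14 mm ahead of it and the grasp point (between the pads) lies 5 mm behind it (manip.tip_reach is the distance from the TCP to the fingertips, in m); z points along the fingers, y is the line along which they close (so a half turn about z gives the same grasp; the last joint's range is limited). The gripper opens to 85 mm and grips with 20 to 120 N. Pads are 22 mm wide; open, the fingers measure 114 mm over their backs; the gripper's body (76 mm by 85 mm) begins 54 mm behind the grasp point. The pads swing forward as they close: fully open they stand 13 mm farther back than shut.
Start: joints at [-0.023, 0.332, -0.065, 1.46, 0.022, 1.35, -0.088], TCP at [0.625, 0, 0.245] pointing down, gripper open.
Joint ranges: [-2.6, 2.6], [-0.5, 2.12], [-1.47, 1.34], [0.16, 2.42], [-1.27, 4.41], [0.06, 2.06], [-2.6, 2.6]. Speed limits (rad/s): [2.22, 2.22, 2.79, 2.79, 3.14, 3.14, 3.14].

INTERFACE

Orientations are given as a unit quaternion [x, y, z, w].
In Python, from workcell import manip gives the robot as it stands.
- The arm moves only by the shell command python3 -m pendant 'ROWS' [FORCE]. ROWS is JSON, a list of rows, each a list of 7 numbers: the shift along the tool's x, y, z in units of 50 mm (1.0 is 50 mm), then the turn, a rotation vector about the tool's x, y, z in units of 8 degrees (1.0 is 8 degrees), then the opening, from -1 (shut) to 1 (fully open), so that 0 is half open. In form: [[dx, dy, dz, ax, ay, az, jaw], ...]. A call has exactly 10 rows; each row is the pose to reach, as a shift and turn from the pose commanded when the call began, along the tool's axes at that moment; what a row does not reach only later rows make up. A row lasts 1/8 s, in which the tool goes at most 62.5 mm and 10.7 degrees, less where a joint would pass 70% of its speed; a pose out of reach is approached as far as the arm can. A call with a gripper value outside its range is refused whole. The fingers move at their own pace and stop on an object; FORCE is the grip in N (left out, the last holds). Time passes only in rows, so rows that repeat a pose let the fingers close, or fill a call up. It gives the time, the measured TCP pose, the force, the opening and the grip force at its end, in the units of the state.
- manip.get_obs(): the state, without advancing time (a new reading comes with each control period).
- manip.camera(name): name is "scene" or "side" or "wrist"; returns (picture, depth): 420x560x3 uint8, red, green, blue; 420x560 float32, m along the optical axis (not along the pixel's ray), 0 where there is no reading.
- manip.get_calibration(name): a dict with "fx", "fy", "cx", "cy" (pixels), "xyz" and "orientation" of the camera in the world. Camera axes: x right, y up, looking along -z (the intrinsics and any distortion apply to the point x, -y, -z); pixel columns grow to the right and rows downward; lengths in m; the calibration is good to about 2 mm. The wrist camera is an equidistant fisheye: a pixel r from the principal point sees the ray r / f radians off the axis. A picture is of the moment at which its call begins: read the wrist's pose just before it. get_calibration takes no time and is no camera call; for the wrist camera it gives the pose at the moment of the call.
- manip.hand_in(): hands the job in; it is judged then, once.
Trained networks look in the newest picture that a camera, given by its name, has taken for a name from the list of things; names that differ only in an ending like _2 or _b are one class to them, and where a whole thing is asked for, a point or a joint stands for the part that bears it (a point fixed in the world has none). Each returns a list of dicts, best first, with "p" (0 to 1); they miss things now and then, are a little off and sometimes report something else, mostly with a low value. They report only what shows in the picture. A call takes as long as a camera call. They do not tell look-alikes from the thing itself.
- manip.find_in(thing, camera): "box" ([left, top, right, bottom] in pixels, round what is visible of it).
- manip.trace(thing, camera): "pixels" (420x560 bool, what is visible of it) and "box" ([left, top, right, bottom] in pixels, round what is visible of it).
- manip.tip_of(thing, camera): "pixel" ([column, row] in pixels: a listed point, or the origin of a listed thing).
The state is a dict: "clock": time; "joint_pos": joint angles; "joint_velocities": joint speeds; "tau": joint torques, N m; "position": TCP position; "ee_rot": TCP orientation; "ft_force": force on the tool from outside, world axes, zero at the start; "torque": the same for the moment, N m; "grip_width": opening from 0.0 (shut) to 1.0 (fully open); "grasp_force": force on a finger pad.
Only numpy, scipy, OpenCV 4.12 (cv2) and the standard library are available. Lean on these libraries where they do the work, as an engineer would, in place of code of your own. Each camera call takes 0.05 s, during which the arm holds its last target. There are 200 camera calls.

## Working session

There is one attempt and no reset: what is moved stays moved. The work goes in short steps, Python scripts to look and compute and a shell command to move; the robot and the scene stay as the last step left them, time stands still between calls to the robot, and variables do not carry over. Pictures are saved under pics/ and viewed, at most 10 in all, crops included, and the job is handed in when it is done.

```bash
mkdir -p pics; ls; cat > h.py <<'E'
import numpy as np,cv2
from scipy.spatial.transform import Rotation as R
from workcell import manip
def shot(c):
    k=manip.get_calibration(c); im,d=manip.camera(c); return im,d,k
def ray(k,u,v,fish=False):
    x=(u-k['cx'])/k['fx']; y=(v-k['cy'])/k['fy']
    if fish:
        r=np.hypot(x,y); s=np.tan(r)/r if r>1e-9 else 1; x*=s;y*=s
    return np.array([x,-y,-1.])
def pt(k,u,v,z,fish=False):
    return np.array(k['xyz'])+R.from_quat(k['orientation']).apply(ray(k,u,v,fish)*z)
def cloud(k,d,mask):
    vs,us=np.nonzero(mask&(d>0)); x=(us-k['cx'])/k['fx']; y=(vs-k['cy'])/k['fy'];z=d[vs,us]
    return np.array(k['xyz'])+R.from_quat(k['orientation']).apply(np.c_[x*z,-y*z,-z]), us,vs
E
python3 - <<'E'
from h import *
import pickle
D={}
for c in ['scene','side','wrist']:
    im,d,k=shot(c); D[c]=(im,d,k)
    cv2.imwrite(f'pics/{c}0.png',im[:,:,::-1]); print(c,k)
    for t in ['key','key_handle','keyhole','selector_grip','red_mark','key_stand','console']:
        try:
            for r in manip.tip_of(t,c)[:4]:
                u,v=r['pixel']; z=d[int(v),int(u)] if 0<=v<420 and 0<=u<560 else 0
                print(t,round(r['p'],2),np.round([u,v],1),np.round(pt(k,u,v,z,c=='wrist'),4),round(float(z),3))
        except Exception as e: print(t,e)
pickle.dump(D,open('d0.pkl','wb'))
a=np.hstack([cv2.resize(D[c][0],(400,300)) for c in ['side','wrist']])
cv2.imwrite('pics/sw.png',a[:,:,::-1])
print(manip.get_obs())
E
```

```text
pics
scene {'fx': 452.4271149910497, 'fy': 452.4271149910497, 'cx': 280.6312090220123, 'cy': 211.9356191190164, 'xyz': array([ 1.06495426, -0.25304809,  0.84613653]), 'orientation': array([0.27609119, 0.18709304, 0.54645075, 0.76821965])}
key 0.73 [101.2 253.3] [ 0.4284 -0.4255  0.0277] 0.974
key 0.7 [169.7 212. ] [ 0.3705 -0.265   0.0373] 1.035
key 0.66 [153.7 277.2] [ 0.5309 -0.328   0.038 ] 0.927
key 0.6 [145.7 241.8] [ 0.4356 -0.3298  0.0364] 0.984
key_handle 0.73 [149.4 266.6] [ 0.4756 -0.336  -0.0008] 0.988
key_handle 0.72 [100.8 246.2] [ 0.4313 -0.4187  0.0554] 0.952
key_handle 0.56 [164.3 211. ] [ 0.3653 -0.276   0.0392] 1.035
key_handle 0.55 [137.1 233.2] [ 0.4339 -0.3402  0.0703] 0.956
keyhole 0.75 [364.9 249. ] [0.6422 0.0863 0.098 ] 0.905
keyhole 0.37 [287.3 263.8] [ 0.6292 -0.0744  0.1057] 0.872
selector_grip 0.94 [295.7 245.3] [ 0.6041 -0.0484  0.1217] 0.88
red_mark 0.8 [285.8 262. ] [ 0.6222 -0.0749  0.1019] 0.879
key_stand 0.95 [145.2 254. ] [ 0.4581 -0.337   0.0241] 0.978
key_stand 0.63 [141.6 244.1] [ 0.4391 -0.3391  0.0367] 0.979
key_stand 0.56 [286.9 261.8] [ 0.62
[... 1785 characters left out ...]
 array([-0.0225912 ,  0.33220353, -0.06469089,  1.46009807,  0.02161308,
        1.34991792, -0.08849201]), 'joint_velocities': array([-0.00147784,  0.00170343,  0.00093338,  0.00104184,  0.00034989,
       -0.00199339,  0.00187208]), 'tau': array([ 8.53505790e-04, -6.25241733e+01,  4.93609859e-02, -3.91834688e+01,
        1.64733350e-02,  1.79331790e-03,  7.20671096e-06]), 'position': array([6.25015182e-01, 2.35044962e-06, 2.45336224e-01]), 'ee_rot': array([7.07107969e-01, 7.07105593e-01, 2.48228364e-05, 2.33576903e-05]), 'ft_force': array([ 0.09068944,  0.2980479 , -0.46141806]), 'torque': array([ 0.00366454,  0.01895643, -0.02135055]), 'grasp_force': 0.0, 'grip_width': 0.9990304611218972}
```

View pics/scene0.png

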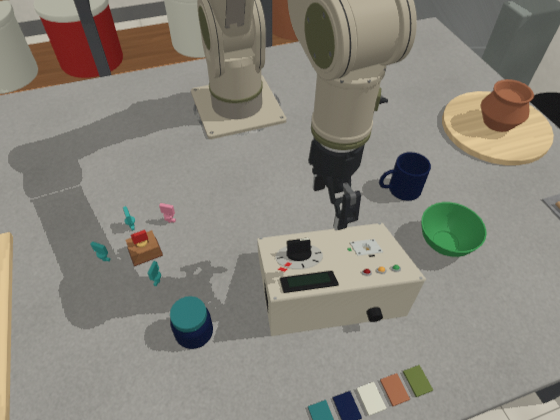

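View pics/sw.png

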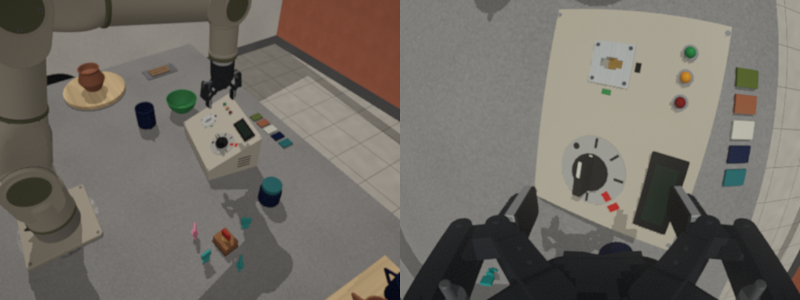

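The red-handled key is in the wooden stand at scene (140,238) / side (316,327). The look-alikes are three turquoise keys (scene (101,250), (129,217), (154,273)) and one pink key (168,212). The red one in the stand fits the description. I'll confirm it in an enlarged crop together with the selector.

```bash
python3 - <<'E'
from h import *
import pickle
D=pickle.load(open('d0.pkl','rb'))
a=cv2.resize(D['side'][0][290:365,275:375],(400,300),interpolation=cv2.INTER_CUBIC)
w=cv2.resize(D['wrist'][0][175:325,200:340],(400,428))[:300] if 0 else cv2.resize(D['wrist'][0][180:300,200:360],(400,300),interpolation=cv2.INTER_CUBIC)
b=cv2.resize(D['scene'][0][215:275,100:180],(400,300),interpolation=cv2.INTER_CUBIC)
e=cv2.resize(D['wrist'][0][30:150,230:390],(400,300),interpolation=cv2.INTER_CUBIC)
cv2.imwrite('pics/crop1.png',np.vstack([np.hstack([a,w]),np.hstack([b,e])])[:,:,::-1])
for c in ['scene','side']:
    im,d,k=D[c]
    hsv=cv2.cvtColor(im,cv2.COLOR_RGB2HSV).astype(int)
    box=np.zeros(d.shape,bool)
    if c=='scene': box[220:275,120:165]=1
    else: box[300:350,295:340]=1
    m=box&((hsv[...,0]<5)|(hsv[...,0]>174))&(hsv[...,1]>170)&(hsv[...,2]>80)
    P,us,vs=cloud(k,d,m); print(c,len(P),P.min(0),P.max(0),np.median(P,0))
    t=P[P[:,2]>P[:,2].max()-.006]; 
    if len(t)>4:
        print(' top',t.mean(0),cv2.minAreaRect((t[:,:2]*1000).astype(np.float32)))
    # wood
    m=box&(hsv[...,0]>3)&(hsv[...,0]<20)&(hsv[...,1]>90)
    P,us,vs=cloud(k,d,m); t=P[(P[:,2]>.028)&(P[:,2]<.039)]
    print(' wood top',len(t),t.mean(0) ,cv2.minAreaRect((t[:,:2]*1000).astype(np.float32)))
E
```

```text
scene 133 [ 0.42352662 -0.35394754  0.02933745] [ 0.43870886 -0.32373098  0.07173353] [ 0.43550993 -0.33860631  0.0590231 ]
 top [ 0.43504581 -0.33864569  0.0690764 ] ((434.22674560546875, -338.35699462890625), (7.600688934326172, 28.151044845581055), 5.729463577270508)
 wood top 383 [ 0.43928035 -0.33835725  0.03319175] ((432.7336120605469, -338.7457580566406), (52.20839309692383, 59.39783477783203), 7.0054802894592285)
side 93 [ 0.42547747 -0.35324476  0.0481965 ] [ 0.43461079 -0.32515611  0.07407842] [ 0.42925352 -0.33979045  0.06857791]
 top [ 0.430664   -0.33910451  0.07141451] ((430.3497009277344, -339.2972106933594), (7.4215922355651855, 28.02471351623535), 4.063560485839844)
 wood top 434 [ 0.42738842 -0.34258946  0.03506209] ((431.1429443359375, -338.1029052734375), (49.77670669555664, 58.98309326171875), 6.084692478179932)
```

View pics/crop1.png

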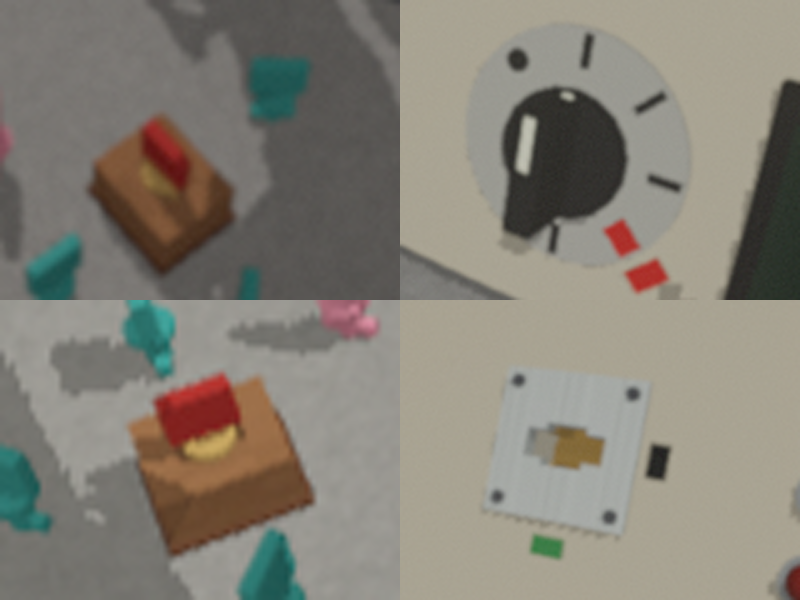

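The crop confirms the red key with brass collar in the stand. The selector's white line points at the first black bar, at 0.785 rad. Next I measure the console geometry, the obstacles and the key.

```bash
cat >> h.py <<'E'
def cloudw(k,d,mask,fish):
    vs,us=np.nonzero(mask&(d>0)); x=(us-k['cx'])/k['fx']; y=(vs-k['cy'])/k['fy'];z=d[vs,us]
    if fish:
        r=np.hypot(x,y)+1e-9; s=np.tan(r)/r; x=x*s;y=y*s
    return np.array(k['xyz'])+R.from_quat(k['orientation']).apply(np.c_[x*z,-y*z,-z]), us,vs
def plane(P,it=300,th=.0015,seed=0):
    g=np.random.default_rng(seed);best=None
    for _ in range(it):
        a=P[g.choice(len(P),3,replace=False)]; n=np.cross(a[1]-a[0],a[2]-a[0]); l=np.linalg.norm(n)
        if l<1e-6: continue
        n/=l; i=abs((P-a[0])@n)<th
        if best is None or i.sum()>best.sum(): best=i
    c=P[best].mean(0); n=np.linalg.svd(P[best]-c,full_matrices=False)[2][2]; n*=np.sign(n[2]); return c,n,best
E
python3 - <<'E'
from h import *
import pickle
D=pickle.load(open('d0.pkl','rb'))
for c in ['scene','side','wrist']:
    im,d,k=D[c]; f=c=='wrist'
    P,us,vs=cloudw(k,d,np.ones(d.shape,bool),f)
    s=(P[:,0]>.54)&(P[:,0]<.75)&(abs(P[:,1]-.01)<.15)&(P[:,2]>.05)&(P[:,2]<.16)
    P,us,vs=P[s],us[s],vs[s]
    cc,n,b=plane(P)
    yaw=np.degrees(np.arctan2(-n[1],-n[0]))
    print(c,'panel at',cc.round(4),'n',n.round(4),'tilt',np.degrees(np.arccos(n[2])).round(2),'yaw',yaw.round(2), b.sum())
    h=(P-cc)@n
    # panel frame
    xs=np.array([np.cos(np.radians(yaw)),np.sin(np.radians(yaw)),0]); X=xs-n*(xs@n); X/=np.linalg.norm(X); Y=np.cross(n,X)
    col=im[vs,us].astype(int); hsv=cv2.cvtColor(im,cv2.COLOR_RGB2HSV)[vs,us].astype(int)
    near=abs(h)<.004
    # panel-plane coords by ray-plane intersection at the surface
    O=np.array(k['xyz'])
    def onplane(off):
        r=P-O; t=((cc+n*off-O)@n)/(r@n); return O+r*t[:,None]
    q=P[near]; print('  extents',((q-cc)@X).min().round(4),((q-cc)@X).max().round(4),((q-cc)@Y).min().round(4),((q-cc)@Y).max().round(4))
    def rect(m,off,nm):
        Q=onplane(off)[m]; uv=np.c_[(Q-cc)@X,(Q-cc)@Y].astype(np.float32)
        # largest blob
        lab=np.zeros(d.shape,np.uint8); lab[vs[m],us[m]]=1
        _,L,st,_=cv2.connectedComponentsWithStats(cv2.morphologyEx(lab,cv2.MORPH_CLOSE,np.ones((3,3))))
        if len(st)<2: print(nm,'none');return
        i=1+np.argmax(st[1:,4]); w=L[vs[m],us[m]]==i
        hull=cv2.convexHull((uv[w]*1000).astype(np.float32)); r=cv2.minAreaRect(hull); (ce,ra)=cv2.minEnclosingCircle(hull)
        W=lambda p: (cc+n*off+X*p[0]/1000+Y*p[1]/1000).round(4)
        print('  ',nm,w.sum(),'rect',np.round(r[1],1),round(r[2],1),W(r[0]),'circ',round(ra,1),W(ce))
    near2=abs(h)<.006
    rect(near2&(hsv[:,1]<22)&(col.max(1)>110)&(P[:,1]>.03),.002,'plate')
    rect(near2&(hsv[:,1]<25)&(P[:,1]<.02)&(col.max(1)>90),.001,'scale')
    rect((hsv[:,1]>180)&((hsv[:,0]<6)|(hsv[:,0]>174))&(P[:,1]<0),.001,'red')
    rect((hsv[:,1]>80)&(abs(hsv[:,0]-60)<15)&(P[:,1]>.03)&(P[:,0]<.68),.0,'green')
    m=(h>.030)&(h<.042)&(P[:,1]<0); Q=P[m]; uv=np.c_[(Q-cc)@X,(Q-cc)@Y]
    if m.sum()>10:
        r=cv2.minAreaRect((uv*1000).astype(np.float32)); print('  handle top',m.sum(),np.round(h[m].mean(),4),np.round(r[1],1),round(r[2],1),Q.mean(0).round(4),(cc+X*r[0][0]/1000+Y*r[0][1]/1000+n*h[m].mean()).round(4))
        w=m&(col.min(1)>110); print('   white',w.sum(),(P[w].mean(0)-Q.mean(0))@X,(P[w].mean(0)-Q.mean(0))@Y)
    if c=='scene':
        A,us2,vs2=cloudw(k,d,np.ones(d.shape,bool),f)
        for nm,(l,t,r_,b_) in dict(mug=(380,150,430,200),basin=(420,205,487,256),jar=(170,298,215,348)).items():
            s=(us2>l)&(us2<r_)&(vs2>t)&(vs2<b_)&(A[:,2]>.04)&(A[:,2]<.1); print(nm,A[s].min(0).round(3),A[s].max(0).round(3))
E
```

```text
scene panel at [0.6526 0.0244 0.1073] n [-0.4156  0.075   0.9064] tilt 24.98 yaw -10.22 6018
  extents -0.1273 0.0987 -0.1484 0.1324
   plate 359 rect [56.8 53.7] 2.3 [0.6371 0.0911 0.0969] circ 36.1 [0.6373 0.0912 0.097 ]
   scale 512 rect [91.7 83.8] 80.3 [ 0.6154 -0.0445  0.0971] circ 47.2 [ 0.6118 -0.0435  0.0953]
   red 12 rect [10.4  5.6] 47.1 [ 0.6408 -0.0895  0.1124] circ 5.7 [ 0.6408 -0.0895  0.1124]
   green 7 rect [4.  7.8] 73.5 [0.6296 0.0578 0.094 ] circ 4.0 [0.63   0.0587 0.0941]
  handle top 128 0.0351 [44.6 14.4] 89.0 [ 0.5991 -0.0415  0.127 ] [ 0.598  -0.0413  0.1264]
   white 32 -0.003524566628405213 0.008215626954067598
mug [0.411 0.232 0.04 ] [0.495 0.348 0.092]
basin [0.565 0.242 0.04 ] [0.699 0.382 0.067]
jar [ 0.622 -0.315  0.04 ] [ 0.693 -0.24   0.088]
side panel at [0.6365 0.0155 0.103 ] n [-0.415   0.0748  0.9067] tilt 24.94 yaw -10.22 3162
  extents -0.1102 0.1128 -0.1374 0.147
   plate 240 rect [52.9 53.9] 1.1 [0.635  0.0921 0.0982] circ 33.4 [0.6351 0.0907 0.0984]
   scale 440 rect [90.4 89.3] 63.9 [ 0.6111 -0.0427  0.0973] circ 46.3 [ 0.6113 -0.0425  0.0
[... 211 characters left out ...]
-0.00017436228688685922 0.017237548903634506
wrist panel at [0.651  0.0391 0.1052] n [-0.4152  0.0752  0.9066] tilt 24.96 yaw -10.27 50602
  extents -0.1203 0.1017 -0.1623 0.1193
   plate 3077 rect [52.9 53.3] 90.0 [0.6353 0.0933 0.0957] circ 36.6 [0.6353 0.0931 0.0958]
   scale 4054 rect [93.8 92.8] 41.9 [ 0.6109 -0.0421  0.0947] circ 47.2 [ 0.611  -0.0426  0.0948]
   red 87 rect [12.8  7.1] 43.7 [ 0.6394 -0.0875  0.1115] circ 6.9 [ 0.6396 -0.0875  0.1116]
   green 73 rect [ 5.5 10.4] 89.0 [0.6296 0.0588 0.0938] circ 5.5 [0.6298 0.059  0.0939]
  handle top 762 0.0359 [45.4 12.6] 89.2 [ 0.5983 -0.0376  0.1271] [ 0.5968 -0.0394  0.1266]
   white 129 -0.0018211543264246087 0.009114610879610106
```

Three cameras agree: panel tilt 25°, yaw −10.2°, keyhole ≈ (0.6355, 0.0925, 0.097), selector at 0.785. Moving above the key.

```bash
python3 -m pendant '[[-1,-0.6,0,0,0,-0.1,0.2],[-2,-1.2,0,0,0,-0.2,0.2],[-3,-1.8,0,0,0,-0.4,0.2],[-4,-2.4,0,0,0,-0.6,0.2],[-5,-2.9,0.5,0,0,-0.72,0.2],[-6,-3.4,1,0,0,-0.72,0.2],[-6.78,-3.85,1.6,0,0,-0.72,0.2],[-6.78,-3.85,2.2,0,0,-0.72,0.2],[-6.78,-3.85,2.2,0,0,-0.72,0.2],[-6.78,-3.85,2.2,0,0,-0.72,0.2]]' 40
python3 - <<'E'
from h import *
o=manip.get_obs(); im,d,k=shot('wrist'); print(o['position'],R.from_quat(o['ee_rot']).as_matrix().round(4).tolist(),o['joint_pos'].round(2))
P,us,vs=cloudw(k,d,np.ones(d.shape,bool),True)
hsv=cv2.cvtColor(im,cv2.COLOR_RGB2HSV)[vs,us].astype(int)
reg=(abs(P[:,0]-.4325)<.04)&(abs(P[:,1]+.339)<.04)
m=reg&((hsv[:,0]<5)|(hsv[:,0]>174))&(hsv[:,1]>150)&(P[:,2]>.063)
Q=P[m]; print('top',m.sum(),Q.mean(0),cv2.minAreaRect((Q[:,:2]*1000).astype(np.float32)))
w=reg&(hsv[:,0]>3)&(hsv[:,0]<20)&(hsv[:,1]>90)&(P[:,2]>.03)&(P[:,2]<.038)
Q=P[w];print('wood',w.sum(),cv2.minAreaRect((Q[:,:2]*1000).astype(np.float32)))
cv2.imwrite('pics/w1.png',im[:,:,::-1])
E
```

```text
clock: 2.45
position: [0.4335, -0.3387, 0.1366]
ee_rot: [0.67, 0.742, 0.0, 0.001]
ft_force: [0.5, 0.1, 0.3]
grip_width: 0.6
grasp_force: 0.0
[ 0.43351654 -0.33869676  0.13656514] [[-0.1016, 0.9948, 0.0014], [0.9948, 0.1016, -0.0005], [-0.0007, 0.0013, -1.0]] [ 0.44  0.25  0.16  1.8  -0.05  1.09  0.72]
top 574 [ 0.43136639 -0.33670446  0.06986149] ((431.5960998535156, -337.3042907714844), (7.890918254852295, 31.193622589111328), 5.827755451202393)
wood 3981 ((431.4203186035156, -337.81964111328125), (49.535194396972656, 60.34049606323242), 7.189160346984863)
```

```bash
python3 -m pendant '[[0,-0.03,0.5,0,0,0,0.2],[0,-0.03,1,0,0,0,0.2],[0,-0.03,1.4,0,0,0,0.2],[0,-0.03,1.59,0,0,0,0.2],[0,-0.03,1.59,0,0,0,0.2],[0,-0.03,1.59,0,0,0,-1],[0,-0.03,1.59,0,0,0,-1],[0,-0.03,1.59,0,0,0,-1],[0,-0.03,1.59,0,0,0,-1],[0,-0.03,1.59,0,0,0,-1]]' 40
```

```text
clock: 3.75
position: [0.4314, -0.3394, 0.0566]
ee_rot: [0.671, 0.742, 0.0, 0.001]
ft_force: [-1.1, 2.2, 6.8]
grip_width: 0.095
grasp_force: 40.6
```

```bash
cat >> h.py <<'E'
yaw=np.radians(-10.24); tl=np.radians(25)
KH=np.array([.6355,.0925,.0968]); SA=np.array([.611,-.0425,.0955])
N=np.array([-np.sin(tl)*np.cos(yaw),-np.sin(tl)*np.sin(yaw),np.cos(tl)])
YL=np.array([-np.sin(yaw),np.cos(yaw),0]); XU=np.cross(YL,N)
RK=np.c_[-XU,YL,-N]   # tool axes for insertion
def go(p,Rt):
    o=manip.get_obs(); R0=R.from_quat(o['ee_rot']); 
    print('shift',(R0.inv().apply(p-o['position'])/.05).round(3),'turn',np.degrees((R0.inv()*R.from_matrix(Rt)).as_rotvec()/8).round(3))
E
python3 -m pendant '[[0,0,-0.6,0,0,0,-1],[0,0,-1.2,0,0,0,-1],[0,0,-2.2,0,0,0,-1],[0,0,-3.2,0,0,0,-1],[0,0,-4.2,0,0,0,-1],[0,0,-4.6,0,0,0,-1],[0.8,0.3,-4.6,0,0,0,-1],[1.6,0.6,-4.6,0,0,0,-1],[2.4,0.9,-4.6,0,0,0,-1],[2.4,0.9,-4.6,0,0,0,-1]]' 60
python3 -c "
from h import *
print(manip.get_obs()['joint_pos'].round(2)); go(KH+N*.085,RK)"
```

```text
clock: 5.0
position: [0.4648, -0.2117, 0.2858]
ee_rot: [0.669, 0.744, 0.0, -0.0]
ft_force: [-0.3, -1.9, -1.0]
grip_width: 0.092
grasp_force: 60.8
[ 0.29  0.06  0.06  1.7  -0.    1.38  0.45]
shift [5.887 3.349 2.247] turn [-2.    -2.683 -9.056]
```

```bash
python3 -m pendant '[[0.7,0.4,0,-0.25,-0.33,-1.13,-1],[1.4,0.8,0,-0.5,-0.67,-2.26,-1],[2.2,1.2,0.2,-0.75,-1,-3.4,-1],[3,1.6,0.5,-1,-1.34,-4.53,-1],[3.7,2.1,0.9,-1.25,-1.68,-5.66,-1],[4.4,2.5,1.3,-1.5,-2.01,-6.8,-1],[5.2,2.9,1.7,-1.75,-2.35,-7.93,-1],[5.89,3.35,2,-2,-2.68,-9.06,-1],[5.89,3.35,2.25,-2,-2.68,-9.06,-1],[5.89,3.35,2.25,-2,-2.68,-9.06,-1]]'
cat > meas.py <<'E'
from h import *
o=manip.get_obs(); im,d,k=shot('wrist'); cv2.imwrite('pics/m.png',im[:,:,::-1])
P,us,vs=cloudw(k,d,np.ones(d.shape,bool),True)
print(o['position'],o['joint_pos'].round(2)); go(KH+N*.085,RK)
h=(P-KH)@N; X=(P-KH)@XU; Y=(P-KH)@YL
hsv=cv2.cvtColor(im,cv2.COLOR_RGB2HSV)[vs,us].astype(int)
m=(abs(h)<.004)&(hsv[:,1]<22)&(hsv[:,2]>110)&(abs(X)<.05)&(abs(Y)<.05)
if m.sum()>50: print('plate',m.sum(),'h',np.median(h[m]),cv2.minAreaRect((np.c_[X,Y][m]*1000).astype(np.float32)))
E
python3 meas.py
```

```text
clock: 6.25
position: [0.6002, 0.0929, 0.172]
ee_rot: [0.091, 0.972, -0.021, 0.214]
ft_force: [0.2, 0.9, -1.0]
grip_width: 0.093
grasp_force: 60.7
[0.60024638 0.09289915 0.17202413] [-0.07  0.12 -0.29  1.95  0.38  0.74  0.79]
shift [ 0.025  0.118 -0.028] turn [-0.035 -0.011 -0.05 ]
plate 3955 h -0.0007995091349649791 ((-0.47527122497558594, 0.8849201202392578), (53.348262786865234, 53.516849517822266), 89.80397033691406)
```

View pics/m.png

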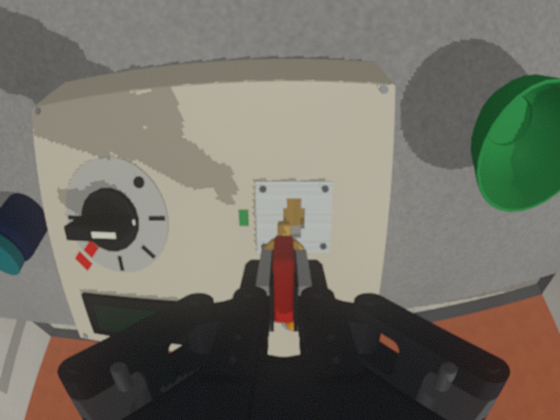

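The wrist view shows the key held above the keyhole plate (plate 255–333, 180–250; key handle 272–298, 235–325). Now I measure where the key sits in the hand.

```bash
cat > hand.py <<'E'
from h import *
for c in ['wrist','scene','side']:
    o=manip.get_obs(); im,d,k=shot(c)
    P,us,vs=cloudw(k,d,np.ones(d.shape,bool),c=='wrist')
    T=R.from_quat(o['ee_rot']).inv().apply(P-o['position'])*1000
    hsv=cv2.cvtColor(im,cv2.COLOR_RGB2HSV)[vs,us].astype(int)
    reg=(abs(T[:,0])<40)&(abs(T[:,1])<16)&(T[:,2]>-25)&(T[:,2]<55)
    m=reg&((hsv[:,0]<5)|(hsv[:,0]>174))&(hsv[:,1]>150)&(T[:,2]<20)
    b=reg&(hsv[:,0]>8)&(hsv[:,0]<28)&(hsv[:,1]>80)
    print(c,'red',m.sum(),'brass',b.sum())
    if m.sum()>5: print('  red pct x',np.percentile(T[m,0],[0,2,98,100]).round(1),'y',np.percentile(T[m,1],[2,98]).round(1),'z',np.percentile(T[m,2],[2,98]).round(1))
    t=m&(T[:,2]<np.percentile(T[m,2],30)+0) if m.sum()>5 else m
    q=T[m]; 
    if m.sum()>20 and c=='wrist':
        top=q[q[:,2]<np.median(q[:,2])+3]; print('  top slope dz/dx',np.polyfit(top[:,0],top[:,2],1).round(3))
    for lo in range(8,50,5):
        s=b&(T[:,2]>=lo)&(T[:,2]<lo+5)
        if s.sum()>2: print('  brass z',lo,s.sum(),'x',T[s,0].min().round(1),T[s,0].max().round(1),'y',T[s,1].min().round(1),T[s,1].max().round(1))
    v=(us>0)
    if reg.sum():
        l,r,t,bb=us[reg].min(),us[reg].max(),vs[reg].min(),vs[reg].max(); 
        if c!='wrist': cv2.imwrite(f'pics/hand_{c}.png',cv2.resize(im[max(t-15,0):bb+15,max(l-15,0):r+15,::-1],(400,300),interpolation=cv2.INTER_CUBIC))
E
python3 hand.py; python3 -c "
import cv2,numpy as np
cv2.imwrite('pics/hand.png',np.hstack([cv2.imread('pics/hand_scene.png'),cv2.imread('pics/hand_side.png')]))"
```

```text
wrist red 1454 brass 358
  red pct x [-13.3 -12.2  17.5  18. ] y [-3.9  3.9] z [-14.6   1.4]
  top slope dz/dx [  0.022 -13.426]
  brass z 8 27 x 10.6 16.9 y -9.0 9.3
  brass z 13 47 x 7.6 11.7 y -9.4 8.8
  brass z 18 82 x 6.8 12.0 y -9.6 9.8
  brass z 33 150 x 7.7 14.4 y -2.8 3.2
  brass z 38 23 x 5.8 14.8 y -2.3 3.8
scene red 65 brass 91
  red pct x [-17.  -16.    2.6   3.8] y [-4.7  2.8] z [-14.   13.2]
  brass z 13 12 x -10.4 4.4 y -11.7 7.1
  brass z 18 25 x -11.7 3.8 y -12.5 6.9
  brass z 23 9 x -6.1 1.5 y -6.5 2.0
  brass z 28 10 x -5.0 0.8 y -6.4 2.4
  brass z 33 24 x -13.6 2.5 y -6.9 3.1
  brass z 38 11 x -11.9 -0.1 y -6.4 0.6
side red 1 brass 44
  brass z 13 8 x -5.7 6.3 y -11.1 -5.7
  brass z 18 5 x -7.9 7.7 y -9.2 -6.9
  brass z 28 11 x -7.1 7.3 y -6.5 3.4
  brass z 33 10 x -10.8 10.2 y -7.5 5.8
  brass z 38 6 x -7.8 8.1 y -3.2 2.3
```

View pics/hand.png

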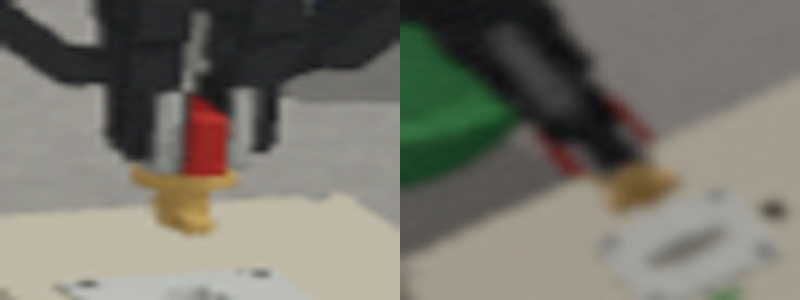

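```bash
python3 -m pendant '[[0.013,0.126,0,-0.035,-0.011,-0.05,-1],[0.013,0.126,0.3,-0.035,-0.011,-0.05,-1],[0.013,0.126,0.6,-0.035,-0.011,-0.05,-1],[0.013,0.126,0.7,-0.035,-0.011,-0.05,-1],[0.013,0.126,0.75,-0.035,-0.011,-0.05,-1],[0.013,0.126,0.8,-0.035,-0.011,-0.05,-1],[0.013,0.126,0.85,-0.035,-0.011,-0.05,-1],[0.013,0.126,0.9,-0.035,-0.011,-0.05,-1],[0.013,0.126,0.95,-0.035,-0.011,-0.05,-1],[0.013,0.126,0.95,-0.035,-0.011,-0.05,-1]]'
python3 -c "
from h import *
o=manip.get_obs(); q=o['position']-KH; print('off N,X,Y mm',(np.array([q@N,q@XU,q@YL])*1000).round(2), 'F',(np.array([o['ft_force']@N,o['ft_force']@XU,o['ft_force']@YL])).round(1)); go(KH+N*.0222+XU*.0006+YL*.0004,RK)"
```

```text
clock: 7.7
position: [0.6211, 0.0972, 0.1298]
ee_rot: [0.086, 0.972, -0.019, 0.216]
ft_force: [0.3, -0.1, -0.6]
grip_width: 0.095
grasp_force: 60.8
off N,X,Y mm [36.24  0.33  2.05] F [-0.6  0.  -0.1]
shift [-0.005 -0.034  0.281] turn [0.013 0.006 0.02 ]
```

```bash
cat > st.py <<'E'
from h import *
o=manip.get_obs(); q=o['position']-KH; print('off N,X,Y mm',(np.array([q@N,q@XU,q@YL])*1000).round(2), 'F',(np.array([o['ft_force']@N,o['ft_force']@XU,o['ft_force']@YL])).round(1),'T',o['torque'].round(2),'j',o['joint_pos'].round(2)); go(KH+N*.0222+XU*.0006+YL*.0004,RK)
E
python3 -m pendant '[[0,-0.02,0,0,0,0,-1],[0,-0.02,0.03,0,0,0,-1],[0,-0.02,0.06,0,0,0,-1],[0,-0.02,0.09,0,0,0,-1],[0,-0.02,0.12,0,0,0,-1],[0,-0.02,0.15,0,0,0,-1],[0,-0.02,0.18,0,0,0,-1],[0,-0.02,0.21,0,0,0,-1],[0,-0.02,0.21,0,0,0,-1],[0,-0.02,0.21,0,0,0,-1]]'; python3 st.py
```

```text
clock: 8.95
position: [0.6253, 0.0955, 0.1205]
ee_rot: [0.086, 0.972, -0.019, 0.216]
ft_force: [-0.3, -0.3, -1.0]
grip_width: 0.094
grasp_force: 60.8
off N,X,Y mm [25.93  0.47  1.12] F [-0.8 -0.7 -0.3] T [0.1  0.51 0.02] j [-0.08  0.23 -0.27  1.94  0.47  0.64  0.73]
shift [-0.002 -0.015  0.075] turn [0.014 0.007 0.02 ]
```

```bash
python3 -m pendant '[[0,0,0.02,0,0,0,-1],[0,0,0.04,0,0,0,-1],[0,0,0.06,0,0,0,-1],[0,0,0.07,0,0,0,-1],[0,0,0.08,0,0,0,-1],[0,0,0.08,0,0,0,-1],[0,0,0.08,0,0,0,-1],[0,0,0.08,0,0,0,-1],[0,0,0.08,0,0,0,-1],[0,0,0.08,0,0,0,-1]]'; python3 st.py
```

```text
clock: 10.2
position: [0.6269, 0.0952, 0.117]
ee_rot: [0.086, 0.972, -0.019, 0.216]
ft_force: [-5.5, -0.6, 5.9]
grip_width: 0.098
grasp_force: 61.8
off N,X,Y mm [22.09  0.47  1.09] F [ 7.5 -2.3 -1.6] T [-0.06  1.07 -0.12] j [-0.09  0.24 -0.27  1.94  0.47  0.63  0.72]
shift [-0.003 -0.014 -0.002] turn [0.013 0.007 0.019]
```

```bash
python3 -m pendant '[[0,0,0,0,0,0.8,-1],[0,0,0,0,0,2,-1],[0,0,0,0,0,3.2,-1],[0,0,0,0,0,4.4,-1],[0,0,0,0,0,5.6,-1],[0,0,0,0,0,6.8,-1],[0,0,0,0,0,8,-1],[0,0,0,0,0,9,-1],[0,0,0,0,0,10,-1],[0,0,0,0,0,10.4,-1]]'; python3 st.py
```

```text
clock: 11.45
position: [0.6265, 0.094, 0.1169]
ee_rot: [0.711, 0.669, 0.129, 0.174]
ft_force: [-10.5, -3.6, 9.8]
grip_width: 0.092
grasp_force: 62.7
off N,X,Y mm [22.08  0.22 -0.15] F [13.  -4.6 -5.4] T [-0.86  1.72 -0.4 ] j [-0.27  0.23 -0.07  1.95  0.39  0.61 -0.68]
shift [ 0.01   0.009 -0.002] turn [-0.0000e+00  2.0000e-03 -1.0406e+01]
```

```bash
python3 -m pendant '[[0,0,0,0,0,0.2,-1],[0,0,0,0,0,0.4,-1],[0,0,0,0,0,0.6,-1],[0,0,0,0,0,0.7,-1],[0,0,0,0,0,0.7,-1],[0,0,0,0,0,0.7,-1],[0,0,0,0,0,0.7,-1],[0,0,0,0,0,0.7,-1],[0,0,0,0,0,0.7,-1],[0,0,0,0,0,0.7,-1]]'; python3 st.py
```

```text
clock: 12.7
position: [0.6262, 0.0941, 0.1167]
ee_rot: [0.742, 0.635, 0.137, 0.168]
ft_force: [-11.2, -2.7, 9.9]
grip_width: 0.096
grasp_force: 62.9
off N,X,Y mm [22.05 -0.1  -0.04] F [13.4 -5.4 -4.7] T [-0.8   2.01 -0.35] j [-0.28  0.23 -0.06  1.95  0.39  0.61 -0.77]
shift [ 0.009  0.014 -0.003] turn [-3.0000e-03 -1.0000e-03 -1.1082e+01]
```

```bash
python3 -m pendant '[[0,0,0,0,0,0,-0.5],[0,0,0,0,0,0,-0.5],[0,0,0,0,0,0,-0.5],[0,0,0,0,0,0,-0.5],[0,0,-0.3,0,0,0,-0.5],[0,0,-0.8,0,0,0,-0.5],[0,0,-1.4,0,0,0,-0.4],[0,0,-1.8,0,0,0,-0.2],[0,0,-1.8,0,0,0,0],[0,0,-1.8,0,0,0,0]]'; python3 st.py; cat > after.py <<'E'
from h import *
import sys
im,d,k=shot('wrist'); P,us,vs=cloudw(k,d,np.ones(d.shape,bool),True)
h=(P-KH)@N; X=(P-KH)@XU; Y=(P-KH)@YL
hsv=cv2.cvtColor(im,cv2.COLOR_RGB2HSV)[vs,us].astype(int)
m=(abs(X)<.04)&(abs(Y)<.04)&((hsv[:,0]<5)|(hsv[:,0]>174))&(hsv[:,1]>150)&(h>.02)
print('key top',m.sum(),'h',np.percentile(h[m],98),cv2.minAreaRect((np.c_[X,Y][m]*1000).astype(np.float32)))
Q=P-SA; hh=Q@N; m=(hh>.030)&(hh<.042)&(abs(Q@XU)<.05)&(abs(Q@YL)<.05)
if m.sum()>10:
    uv=np.c_[Q@XU,Q@YL][m]*1000; r=cv2.minAreaRect(uv.astype(np.float32)); print('handle',m.sum(),hh[m].mean(),r)
    w=hsv[m,2]>120; print('white rel XU,YL',w.sum(),uv[w].mean(0)-r[0])
cv2.imwrite(f'pics/{sys.argv[1]}.png',im[:,:,::-1])
E
python3 after.py a1
```

```text
clock: 13.95
position: [0.5893, 0.1016, 0.1981]
ee_rot: [0.742, 0.635, 0.138, 0.168]
ft_force: [-0.9, 0.4, 0.3]
grip_width: 0.497
grasp_force: 0.0
off N,X,Y mm [111.73   0.16   0.76] F [ 0.7 -0.7  0.2] T [ 0.1   0.43 -0.02] j [-0.29  0.06 -0.09  1.96  0.33  0.78 -0.72]
shift [-0.011  0.007  1.791] turn [ 1.500e-02 -5.000e-03 -1.108e+01]
key top 498 h 0.03685873997863839 ((-0.8792762756347656, 2.351698875427246), (7.357585430145264, 30.252546310424805), 0.9393228888511658)
handle 100 0.03359379379526773 ((-0.16899728775024414, 21.0731143951416), (5.682070732116699, 11.322999000549316), 86.40314483642578)
white rel XU,YL 13 [-0.45527935  0.02846304]
```

View pics/a1.png

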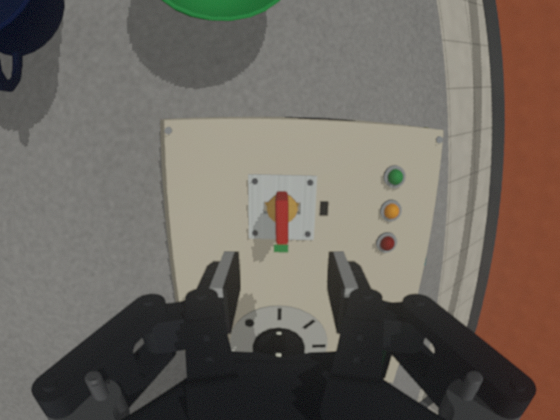

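The key is seated (top at 36.9 mm) and turned in line with the green ON bar; handle at (282,218). Next the selector: I approach with the hand turned half round so the 135° turn stays within joint 7's range.

```bash
python3 -c "
from h import *
go(SA+N*.10,np.c_[-YL,-XU,-N]); go(SA+N*.10,np.c_[YL,XU,-N])"
```

```text
shift [-2.757 -0.076  0.246] turn [ 1.500e-02  2.000e-03 -2.233e+01]
shift [-2.757 -0.076  0.246] turn [ 0.001 -0.01   0.17 ]
```

```bash
python3 -m pendant '[[-0.3,0,0,0,0,-1.2,0],[-0.6,0,0,0,0,-2.4,0],[-0.9,0,0,0,0,-3.6,0],[-1.2,0,0,0,0,-4.8,0],[-1.5,0,0,0,0,-6,0],[-1.8,-0.03,0,0,0,-7.2,0],[-2.1,-0.05,0,0,0,-8.4,0],[-2.4,-0.07,0.1,0,0,-9.6,0],[-2.7,-0.08,0.2,0,0,-10.8,0],[-2.76,-0.08,0.25,0,0,-11.6,0]]'; python3 -c "
from h import *
print(manip.get_obs()['joint_pos'].round(2));go(SA+N*.10,np.c_[-YL,-XU,-N])"
```

```text
clock: 15.25
position: [0.569, -0.0364, 0.1852]
ee_rot: [0.05, 0.975, -0.027, 0.214]
ft_force: [0.4, -0.6, 0.4]
grip_width: 0.501
grasp_force: 0.0
[-0.12 -0.02  0.05  2.06  0.17  0.68  1.28]
shift [-0.012  0.027 -0.017] turn [ 8.0000e-03 -2.0000e-03 -1.0708e+01]
```

```bash
python3 -m pendant '[[0,0.02,0,0,0,1.2,0],[0,0.02,0,0,0,2.4,0],[0,0.02,0,0,0,3.6,0],[0,0.02,0,0,0,4.8,0],[0,0.02,0,0,0,6,0],[0,0.02,0,0,0,7.2,0],[0,0.02,0,0,0,8.4,0],[0,0.02,0,0,0,9.6,0],[0,0.02,0,0,0,10.8,0],[0,0.02,0,0,0,11.77,0]]'; python3 - <<'E'
from h import *
print(manip.get_obs()['joint_pos'].round(2))
go(SA+N*.10,np.c_[YL,XU,-N]);go(SA+N*.0265,np.c_[YL,XU,-N])
E
python3 after.py a2
```

```text
clock: 16.5
position: [0.5694, -0.0341, 0.1854]
ee_rot: [0.751, 0.624, 0.14, 0.165]
ft_force: [-0.0, 0.1, -0.2]
grip_width: 0.503
grasp_force: 0.0
[-0.11 -0.01  0.02  2.06  0.17  0.68 -0.38]
shift [-0.017  0.009 -0.012] turn [-0.004 -0.01  -0.036]
shift [-0.019  0.01   1.458] turn [-0.004 -0.01  -0.036]
key top 480 h 0.0368364939509197 ((-0.768465518951416, -4.543967247009277), (7.525123596191406, 21.300418853759766), 1.1269352436065674)
handle 1252 0.03517568278534236 ((-0.5722689628601074, 0.48784637451171875), (11.613314628601074, 45.544898986816406), 0.1623450368642807)
white rel XU,YL 236 [ 0.13529833 11.93763284]
```

```bash
python3 -m pendant '[[-0.01,0,0.4,0,0,0,0],[-0.01,0,0.8,0,0,0,0],[-0.01,0,1.2,0,0,0,0],[-0.01,0,1.45,0,0,0,0],[-0.01,0,1.45,0,0,0,-1],[-0.01,0,1.45,0,0,0,-1],[-0.01,0,1.45,0,0,0,-1],[-0.01,0,1.45,0,0,0,-1],[-0.01,0,1.45,0,0,0,-1],[-0.01,0,1.45,0,0,0,-1]]' 90; python3 -c "
from h import *
o=manip.get_obs();print(o['torque'],o['joint_pos'].round(2));go(SA+N*.0265,np.c_[YL,XU,-N])"
```

```text
clock: 17.8
position: [0.5992, -0.0397, 0.1209]
ee_rot: [0.749, 0.626, 0.139, 0.166]
ft_force: [-6.3, 0.9, 3.0]
grip_width: 0.12
grasp_force: 88.3
[ 0.22799867  1.44841941 -0.01196146] [-0.1   0.13  0.04  2.05  0.19  0.54 -0.38]
shift [-0.014  0.005  0.034] turn [ 0.001 -0.013  0.001]
```

```bash
python3 -m pendant '[[0,0,0,0,0,1,-1],[0,0,0,0,0,2,-1],[0,0,0,0,0,3,-1],[0,0,0,0,0,4,-1],[0,0,0,0,0,5,-1],[0,0,0,0,0,6,-1],[0,0,0,0,0,7,-1],[0,0,0,0,0,8,-1],[0,0,0,0,0,9,-1],[0,0,0,0,0,10,-1]]'; python3 - <<'E'
from h import *
o=manip.get_obs(); print(o['joint_pos'].round(2))
m=R.from_quat(o['ee_rot']).as_matrix()[:,0]; print('selector by tool',.785+np.arctan2(m@XU,m@YL))
E
```

```text
clock: 19.05
position: [0.5996, -0.0405, 0.1212]
ee_rot: [0.976, -0.004, 0.214, 0.037]
ft_force: [-2.9, -2.0, 1.3]
grip_width: 0.118
grasp_force: 89.5
[-0.25  0.13  0.19  2.06  0.15  0.53 -1.75]
selector by tool 2.18648007120771
```

```bash
python3 -m pendant '[[0,0,0,0,0,0.7,-1],[0,0,0,0,0,1.4,-1],[0,0,0,0,0,2.1,-1],[0,0,0,0,0,2.8,-1],[0,0,0,0,0,3.5,-1],[0,0,0,0,0,4.2,-1],[0,0,0,0,0,4.9,-1],[0,0,0,0,0,5.4,-1],[0,0,0,0,0,5.4,-1],[0,0,0,0,0,5.4,-1]]'; python3 - <<'E'
from h import *
o=manip.get_obs(); print(o['joint_pos'].round(2))
m=R.from_quat(o['ee_rot']).as_matrix()[:,0]; print('selector by tool',.785+np.arctan2(m@XU,m@YL)%6.283)
E
```

```text
clock: 20.3
position: [0.5993, -0.041, 0.1211]
ee_rot: [0.907, -0.362, 0.212, -0.044]
ft_force: [-4.5, -3.1, 2.6]
grip_width: 0.122
grasp_force: 89.9
[-0.33  0.13  0.28  2.07  0.12  0.53 -2.48]
selector by tool 2.9367385109172335
```

```bash
python3 -m pendant '[[0,0,0,0,0,0.3,-1],[0,0,0,0,0,0.5,-1],[0,0,0,0,0,0.5,-0.5],[0,0,0,0,0,0.5,-0.3],[0,0,0,0,0,0.5,-0.2],[0,0,0,0,0,0.5,-0.2],[0,0,-0.5,0,0,0.5,-0.2],[0,0,-1.2,0,0,0.5,0],[0,0,-2,0,0,0.5,0],[0,0,-2,0,0,0.5,0]]'; python3 - <<'E'
from h import *
o=manip.get_obs(); print(o['joint_pos'].round(2),o['grip_width'])
E
python3 after.py a3
```

```text
clock: 21.55
position: [0.5591, -0.032, 0.2149]
ee_rot: [0.893, -0.392, 0.213, -0.053]
ft_force: [-0.1, -0.3, -0.4]
grip_width: 0.501
grasp_force: 0.0
[-0.27 -0.08  0.17  2.06  0.19  0.75 -2.6 ] 0.5010035415903781
key top 156 h 0.03631328408561113 ((2.6933987140655518, -7.613802909851074), (17.733068466186523, 7.276873588562012), 71.04508209228516)
handle 990 0.03517851734818998 ((-0.46384716033935547, -0.16558456420898438), (12.070377349853516, 45.93281173706055), 44.831058502197266)
white rel XU,YL 198 [ 7.74770678 -7.92145284]
```

View pics/a3.png

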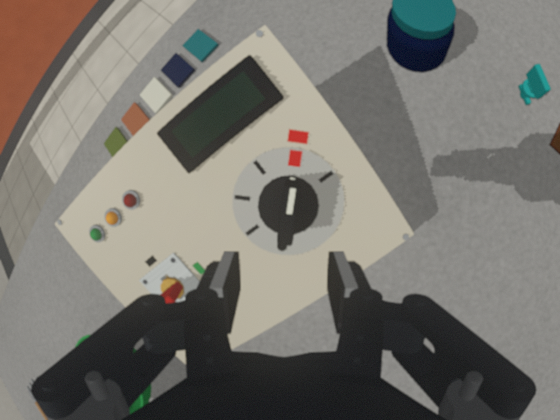

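The white line points at the red mark, 44.8° on the panel (3.14 rad). I back joint 7 off its limit, check the key with the scene camera, and hand in.

```bash
python3 -m pendant '[[0,0,0,0,0,-0.5,0],[0,0,-0.3,0,0,-1,0],[0,0,-0.6,0,0,-2,0],[0,0,-0.6,0,0,-3,0],[0,0,-0.6,0,0,-4,0],[0,0,-0.6,0,0,-5,0],[0,0,-0.6,0,0,-6,0],[0,0,-0.6,0,0,-6,0],[0,0,-0.6,0,0,-6,0],[0,0,-0.6,0,0,-6,0]]'; python3 after.py a4; python3 - <<'E'
from h import *
im,d,k=shot('scene'); P,us,vs=cloudw(k,d,np.ones(d.shape,bool),False)
h=(P-KH)@N; X=(P-KH)@XU; Y=(P-KH)@YL
hsv=cv2.cvtColor(im,cv2.COLOR_RGB2HSV)[vs,us].astype(int)
m=(abs(X)<.03)&(abs(Y)<.03)&((hsv[:,0]<5)|(hsv[:,0]>174))&(hsv[:,1]>150)&(h>.01)
print('key',m.sum(),h[m].max(),cv2.minAreaRect((np.c_[X,Y][m]*1000).astype(np.float32)))
for nm,(l,t,r_,b_) in dict(mug=(380,150,430,200),basin=(420,205,487,256),jar=(170,298,215,348)).items():
    s=(us>l)&(us<r_)&(vs>t)&(vs<b_)&(P[:,2]>.04)&(P[:,2]<.1); print(nm,P[s].min(0).round(3),P[s].max(0).round(3))
print(manip.hand_in())
E
```

```text
clock: 22.85
position: [0.5456, -0.0302, 0.2383]
ee_rot: [0.976, 0.004, 0.213, 0.039]
ft_force: [0.4, 0.6, 0.6]
grip_width: 0.498
grasp_force: 0.0
key top 323 h 0.036919887613479085 ((0.3467130661010742, 0.44321537017822266), (7.782649040222168, 28.991559982299805), 2.279895067214966)
handle 844 0.035016555695446094 ((-0.4411296844482422, 0.02959442138671875), (12.587221145629883, 46.141841888427734), 44.77838897705078)
white rel XU,YL 159 [ 7.12177744 -7.33160294]
key 171 0.03678263444772961 ((2.69120454788208, -0.1735401153564453), (6.594593524932861, 31.412668228149414), 1.6736263036727905)
mug [0.409 0.231 0.04 ] [0.493 0.351 0.094]
basin [0.563 0.243 0.04 ] [0.698 0.383 0.068]
jar [ 0.624 -0.315  0.04 ] [ 0.691 -0.24   0.088]
the job is handed in; nothing more can be done
None
```

The job is handed in at about 23 s on the robot's clock: by the cameras, the key is fully in and turned to ON, the selector rests on the red mark at about 3.14 rad, the gripper has let go of both, and the mug, basin and jar have not moved; no verdict came back.

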